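# Check the blue shade cell in the light path

## Robot

A 6-joint arm with a two-finger parallel gripper is mounted at the origin on the work surface. World frame = base frame: x ahead of the robot, y to its left, z up, the work surface at z = 0. Lengths are in mm, angles in rad, forces in N, time in s.
With the tool pointing down it reaches from about 250 to 850 mm from the base axis. Payload 12.5 kg.
Tool frame: the origin (TCP) lies on the centre line of the jaws, within the pads' length; the fingertips stand 14 mm ahead of it and the grasp point (between the pads) lies 5 mm behind it; z points along the fingers, y is the line along which they close (so a half turn about z gives the same grasp; the last joint's range is limited). The gripper opens to 93 mm and grips with 3 to 60 N. Pads are 15 mm wide; open, the fingers measure 128 mm over their backs; the gripper's body (75 mm by 188 mm) begins 65 mm behind the grasp point.
Start: joints at [-1.339, 0.351, 1.652, -0, 1.139, -0.085], TCP at [171.359, -522.609, 232.633] pointing down, gripper open.
Joint ranges: [-2.75, 2.75], [-0.79, 2.1], [0.01, 2.65], [-1.57, 4.71], [0.07, 3.14], [-2.87, 2.87]. Speed limits (rad/s): [2.22, 2.22, 2.79, 3.14, 3.14, 3.14].

## Interface

Orientations are given as [roll, pitch, yaw] about the fixed x, y, z axes, in that order (R = Rz(yaw) Ry(pitch) Rx(roll)).
In Python, from station import move_pose, move_straight, move_joints, move_gripper, dwell, solve_ik, sense, read_camera, calibration, MotionError, finish_job, search_frame, pinpoint gives the robot as it stands. Calls block until the motion is done:
- move_pose(position, orientation): joint-space move of the TCP to a pose.
- move_straight(position, max_speed=150, rotation=None): straight line of the TCP; rotation=None keeps the orientation; max_speed is the mean speed in mm/s.
- move_joints(angles): joint-space move.
- move_gripper(opening, grasp_force=None): finger opening in mm; grasp_force is the grip in N (None keeps the last); returns when the fingers have stopped.
- dwell(seconds).
- solve_ik(position, orientation): joint angles nearest the present ones, or None.
- sense(): the state.
- read_camera(name): name is "scene" or "top" or "wrist"; returns (picture, depth): 384x512x3 uint8, red, green, blue; 384x512 float32, mm along the optical axis (not along the pixel's ray), 0 where there is no reading.
- calibration(name): a dict with "camera_matrix" (3x3 intrinsics, pixels), "rvec" (rotation vector, rad) and "tvec" (3), from world to camera coordinates, as OpenCV has them; the wrist camera has in their place "T_tool_cam" (4x4, takes a point from camera to tool coordinates, whose origin is the TCP and whose axes are the flange's). Camera axes: x right, y down, z forward; pixel columns grow to the right and rows downward; lengths in mm; the calibration is good to about 2 mm. A picture is of the moment at which its call begins: read the wrist's pose just before it. calibration takes no time and is no camera call.
A pose or a line that the arm cannot do raises MotionError and nothing moves.
- finish_job(): hands the job in; it is judged then, once.
Trained networks look in the newest picture that a camera, given by its name, has taken for a name from the list of things; names that differ only in an ending like _2 or _b are one class to them, and where a whole thing is asked for, a point or a joint stands for the part that bears it (a point fixed in the world has none). Each returns a list of dicts, best first, with "score" (0 to 1); they miss things now and then, are a little off and sometimes report something else, mostly with a low value. They report only what shows in the picture. A call takes as long as a camera call.
- search_frame(camera, target): "at" ([x, y, z] in mm, in world coordinates, good to about 4 mm: the middle of the surface that is visible of it).
- pinpoint(camera, target): "at" ([x, y, z] in mm, in world coordinates, good to about 4 mm: a listed point, or the origin of a listed thing).
The state is a dict: "t": time; "qpos": joint angles; "dq": joint speeds; "joint_torque": joint torques, N m; "tool_pos": TCP position; "orientation": TCP orientation; "ft_force": force on the tool from outside, world axes, zero at the start; "moment": the same for the moment, N m; "opening": finger opening in mm; "grip_force": force on a finger pad.
Only numpy, scipy, OpenCV 4.12 (cv2) and the standard library are available. Lean on these libraries where they do the work, as an engineer would, in place of code of your own. Each camera call takes 0.05 s, during which the arm holds its last target. There are 200 camera calls.

## Task

Clear the jar out of the shade checker's light gap: set it down inside the cabinet's open top drawer and let it go, without dropping it from a height. Then pick up the blue shade cell by its two frosted white faces only, never touching its clear glass with the fingers, and hold it upright and still in the middle of the light path, clear of the bed, with its clear faces square to the lamp and the reader so the light passes through its middle. Finish while still holding it there, and leave the other cells and the things on the table where they are.

Things in the scene. Friction and masses are not known exactly. Their poses are not given: they have to be found in the camera images.
- cell_blue: blue shade cell: upright block 30 x 30 x 70 mm, 120 g, solid blue glass on a black foot. Its faces at +-15 mm along its own y are white frosted plates, those at +-15 mm along its x clear blue glass. Origin at the centre of its underside, z up. Stands on the tray with two others, 70 mm apart in any order, each turned up to 30 degrees from the row
- cell_blue_mid (a point): centre of the blue cell's clear faces, 36 mm above its underside, on its axis
- cell_blue_glass: the clear tinted glass of the blue cell (fixed in it, same origin and axes as the cell): its two polished faces at +-15 mm along x must not be touched by the fingers
- cell_amber: amber shade cell: upright block 30 x 30 x 70 mm, 120 g, solid amber glass on a black foot. Its faces at +-15 mm along its own y are white frosted plates, those at +-15 mm along its x clear amber glass. Origin at the centre of its underside, z up. Not needed.
- cell_green: green shade cell: upright block 30 x 30 x 70 mm, 120 g, solid green glass on a black foot. Its faces at +-15 mm along its own y are white frosted plates, those at +-15 mm along its x clear green glass. Origin at the centre of its underside, z up. Not needed.
- cell_tray: low grey tray, 230 (its x, the row of cells) x 90 mm, fixed to the table; black floor 8 mm above the table, 13 mm high lips along its two long sides. Origin at the centre of its underside
- checker: shade checker, fixed: grey bed 110 (x) x 190 (y) x 12 mm with a white tower at each y end, 90 (x) x 45 (y) mm, tops 102 mm above the table. The lamp (+y tower, round yellow aperture) shines along y to the reader (-y tower, dark aperture) across the 90 mm gap, open above and towards +-x. The jar stands in the gap at first. Origin: centre of the underside
- beam (a point): middle of the light path: centre of the gap between the towers, 72 mm above the table (60 mm above the bed); same axes as the checker, so the light runs along y. Lamp aperture 12 mm wide
- fastener_jar: aluminium-grey jar with red cap, upright cylinder 42 mm in diameter, 62 mm high (cap 38 mm in diameter, the top 16 mm), 70 to 150 g; stands on the bed between the towers. Origin at the centre of its underside
- unit_drawer0 (a joint): how far the top drawer of the small two-drawer cabinet stands open, m (0 shut, 0.15 fully out). It slides with little friction (1 N). It is open from the start
- drawer_in (a point): on the open top drawer's inner floor (95 mm above the table) at its front wall, midway across; x points into the cabinet, y across, z up. Inside 148 mm wide, 175 long; side walls 53 and blue front panel 62 mm above this floor. Open above from x = 0 to drawer opening - 6 mm; behind that lies the cabinet's top, 170 mm above the table. Bar handle 43 mm before the panel
- shears: steel tailor's shears with black loops, 240 mm long, lying beyond the checker. Leave alone
- weight: dark steel pattern weight with knob, 64 mm in diameter, 46 mm high, beyond the tray. Leave alone
- pin_bowl: blue china pin bowl, 80 mm wide, 35 mm high. Leave alone
- chalk_tin: flat yellow chalk tin 70 x 45 x 22 mm, at the far left. Leave alone

How it is judged:
By the outcome, as a careful person would: the job done as asked, in the order asked, and still so for the second after the job is handed in, while the arm keeps its last pose, push and grip.
It also fails if it takes over 64 s, if anything falls off the work surface, if the arm or the gripper's body presses on something with over 40 N, if the wrist force passes 120 N, or if a joint passes its speed limit or range.

## Working session

There is one attempt and no reset: what is moved stays moved. The work goes in short steps, each a Python script; the robot and the scene stay as the last script left them, time stands still between calls to the robot, and variables do not carry over. Pictures are saved under pics/ and viewed, at most 10 in all, crops included, and the job is handed in when it is done.

```bash
ls; mkdir -p pics; cat > h.py <<'E'
from station import *
import numpy as np, cv2
def save(cam,name):
    s=sense(); p,d=read_camera(cam); cv2.imwrite(f'pics/{name}.png',p[:,:,::-1]); np.savez(f'pics/{name}.npz',p=p,d=d,tp=s['tool_pos'],to=s['orientation']); return p,d,s
def world(cam,d,s=None):
    c=calibration(cam);K=np.array(c['camera_matrix']);v,u=np.mgrid[:384,:512]
    P=np.stack([(u-K[0,2])/K[0,0]*d,(v-K[1,2])/K[1,1]*d,d],-1)
    if cam!='wrist':
        R=cv2.Rodrigues(np.array(c['rvec'],float))[0];return (P-np.array(c['tvec']).ravel())@R
    from scipy.spatial.transform import Rotation as Ro
    T=np.array(c['T_tool_cam']);P=P@T[:3,:3].T+T[:3,3]
    return P@Ro.from_euler('xyz',s['orientation']).as_matrix().T+np.array(s['tool_pos'])
E
python3 - <<'E'
from h import *
a=save('scene','s0');b=save('top','t0')
cv2.imwrite('pics/both.png',cv2.resize(np.hstack([a[0],b[0]])[:,:,::-1],(800,300)))
for n in ['cell_blue','cell_blue_mid','cell_tray','checker','beam','fastener_jar','drawer_in','weight']:
  for c in ['scene','top']:
    print(n,c,[(np.round(r['at'],0).tolist(),round(r['score'],2)) for r in pinpoint(c,n)[:2]])
print(sense()['orientation'],sense()['t'])
E
```

```text
pics
cell_blue scene [([562.0, 247.0, 7.0], 0.77)]
cell_blue top [([567.0, 250.0, 8.0], 0.5)]
cell_blue_mid scene [([562.0, 246.0, 44.0], 0.77)]
cell_blue_mid top [([566.0, 246.0, 44.0], 0.55)]
cell_tray scene [([746.0, 228.0, 1.0], 0.55)]
cell_tray top [([496.0, 249.0, 4.0], 0.81)]
checker scene [([560.0, 19.0, -2.0], 0.95), ([560.0, 21.0, 70.0], 0.34)]
checker top [([559.0, 20.0, 1.0], 0.57)]
beam scene [([560.0, 20.0, 70.0], 0.83)]
beam top [([557.0, 16.0, 75.0], 0.84)]
fastener_jar scene [([547.0, 24.0, 14.0], 0.87), ([494.0, 243.0, 12.0], 0.62)]
fastener_jar top [([545.0, 30.0, 12.0], 0.54)]
drawer_in scene [([420.0, -328.0, 95.0], 0.92), ([562.0, 243.0, 8.0], 0.31)]
drawer_in top [([418.0, -326.0, 95.0], 0.63)]
weight scene [([500.0, 456.0, 3.0], 0.89)]
weight top [([503.0, 457.0, -3.0], 0.85)]
[-3.14155971e+00  7.24632289e-06  3.16767981e-01] 0.9
```

View pics/t0.png

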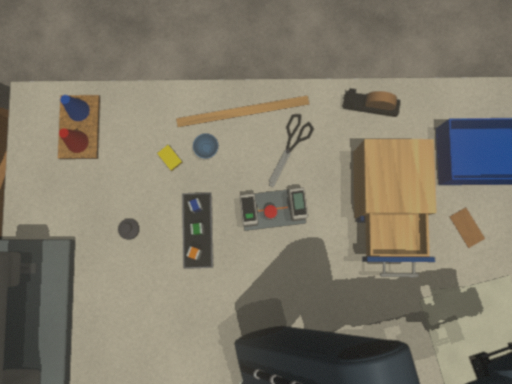

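View pics/s0.png

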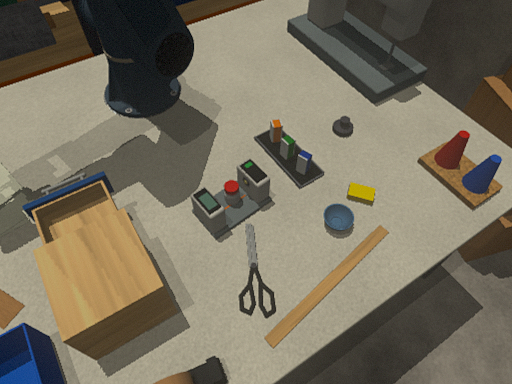

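The top view shows the blue cell at about (194,204), the jar's red cap at (270,211) between the towers at (249,209) and (297,203), and the drawer open toward the robot at (398,236). The scene view agrees with this. Next I'll measure the yaws from depth.

```bash
cat > m.py <<'E'
from h import *
for cam,f in [('top','t0'),('scene','s0')]:
    z=np.load(f'pics/{f}.npz');W=world(cam,z['d']);p=z['p'].astype(int)
    def box(m,n):
        q=W[m]
        if len(q)<4: print(n,'none');return
        r=cv2.minAreaRect(q[:,:2].astype(np.float32)); print(cam,n,len(q),np.round(q.mean(0),1),np.round(r[0],1),np.round(r[1],1),round(r[2],1))
    X,Y,Z=W[...,0],W[...,1],W[...,2]
    near=(abs(X-560)<110)&(abs(Y-20)<130)&(z['d']>0)
    box(near&(Z>92)&(Z<112),'towers')
    box(near&(Z>92)&(Z<112)&(Y>30),'tow+y');box(near&(Z>92)&(Z<112)&(Y<10),'tow-y')
    red=(p[...,0]>1.8*p[...,1])&(p[...,0]>90)
    box(near&red&(Z>66)&(Z<84),'cap')
    dr=(abs(Y+328)<130)&(X>300)&(X<800)&(z['d']>0)
    box(dr&(Z>161)&(Z<180),'cabtop')
    box(dr&(Z>85)&(Z<102)&(X>410)&(abs(Y+328)<70),'drfloor')
    box(dr&(Z>148)&(Z<162)&(X<430)&(p[...,2]>p[...,0]+20),'panel')
    box((abs(X-565)<35)&(abs(Y-248)<35)&(Z>70)&(Z<90),'blue top')
    box((abs(X-496)<130)&(abs(Y-248)<60)&(Z>3)&(Z<25),'tray')
E
python3 m.py
```

```text
top towers 862 [560.3  20.7  99.9] [561.3  20.3] [ 88.5 188.8] 6.6
top tow+y 434 [552.2  91.6  99.8] [553.  92.] [88.3 43.9] 7.4
top tow-y 428 [568.6 -51.2 100. ] [569.5 -51.2] [88.2 44.3] 7.2
top cap 125 [547.3  29.1  74.4] [547.8  28.5] [32.2 36.1] 89.5
top cabtop 5224 [ 632.2 -323.2  169.9] [ 569.7 -323.5] [193.2 335.8] 89.7
top drfloor 1973 [ 480.6 -329.6   94.7] [ 481.1 -328.5] [138.7 114.2] 89.8
top panel 317 [ 407.  -319.2  156.9] [ 407.2 -320. ] [180.7  10.8] 89.7
top blue top 108 [568.4 250.3  77.9] [568.9 250.6] [30.7 30.1] 20.0
top tray 2119 [495.1 247.8   9.4] [497.  248.6] [118.2 258. ] 89.9
scene towers 922 [566.1   8.7  98.8] [562.1  15.7] [ 89.5 187.2] 6.8
scene tow+y 424 [557.2  86.2  98.5] [553.5  87.7] [89.5 42.4] 6.5
scene tow-y 498 [573.7 -57.3  99.1] [569.9 -55.9] [88.2 43. ] 6.5
scene cap 134 [547.5  24.7  73.1] [546.6  25. ] [34.8 33.4] 38.9
scene cabtop 10078 [ 642.7 -331.2  169.7] [ 633.6 -327.4] [190.3 208.1] 89.4
scene drfloor 1611 [ 491.2 -330.    94.8] [ 577.5 -328.3] [139.8 322.2] 89.9
scene panel 442 [ 407.7 -328.4  157. ] [ 407.4 -324.6] [183.   18.2] 89.8
scene blue top 111 [568.6 245.8  75. ] [568.  246.6] [29.9 32.3] 22.2
scene tray 1323 [516.  235.5   8.8] [499.2 244.7] [230.1  94.2] 1.7
```

```bash
python3 - <<'E'
from h import *
print(calibration('wrist')['T_tool_cam'])
y=np.deg2rad(6.6)
for yaw in (y+np.pi/2,y-np.pi/2): print(yaw,solve_ik([547,27,190],[np.pi,0,yaw]), solve_ik([475,-327,190],[np.pi,0,0]))
q=[solve_ik([547,27,230],[np.pi,0,v]) for v in (y+np.pi/2,y-np.pi/2)]
yaw=[y+np.pi/2,y-np.pi/2][int(np.argmin([9 if a is None else abs(a[5]) for a in q]))]
move_pose([547,27,230],[np.pi,0,yaw])
p,d,s=save('wrist','w1'); W=world('wrist',d,s)
for n in ['fastener_jar','beam','checker']:
  print(n,[(np.round(r['at'],0).tolist(),round(r['score'],2)) for r in pinpoint('wrist',n)[:2]])
X,Y,Z=W[...,0],W[...,1],W[...,2]; p=p.astype(int)
def box(m,n):
    q=W[m]; r=cv2.minAreaRect(q[:,:2].astype(np.float32)); print(n,len(q),np.round(q.mean(0),1),np.round(r[0],1),np.round(r[1],1),round(r[2],1))
m=(Z>95)&(Z<110)&(d>0)
for nm,k in (('t+',m&(Y>30)),('t-',m&(Y<10)),('cap',(Z>68)&(Z<82)&(p[...,0]>1.8*p[...,1]))):
  try: box(k,nm)
  except Exception as e: print(nm,e)
print(s['t'],s['qpos'],s['ft_force'])
E
```

```text
[[ 1.05123361e-03 -9.65616625e-01 -2.59968128e-01  7.25516131e+01]
 [ 9.99998961e-01  1.27154337e-03 -6.79279061e-04 -4.46618092e-01]
 [ 9.86483905e-04 -2.59967144e-01  9.65616959e-01 -1.52347064e+02]
 [ 0.00000000e+00  0.00000000e+00  0.00000000e+00  1.00000000e+00]]
1.6859880574265222 [-3.56879996e-02  3.94868746e-01  1.70174831e+00 -4.44089210e-16
  1.04497560e+00 -1.50879730e-01] [-6.83634830e-01  4.44865465e-01  1.62429554e+00 -4.44089210e-16
  1.07243165e+00  8.87161497e-01]
-1.4556045961632709 None [-6.83634830e-01  4.44865465e-01  1.62429554e+00 -4.44089210e-16
  1.07243165e+00  8.87161497e-01]
fastener_jar [([549.0, 23.0, 15.0], 0.56)]
beam [([561.0, 16.0, 70.0], 0.87)]
checker [([561.0, 18.0, 3.0], 0.84)]
t+ 4171 [550.7  91.9 100.8] [550.2  92. ] [83.7 39.8] 7.2
t- 2667 [566.5 -48.5 101.1] [566.6 -50.7] [83.4 36.6] 6.6
cap 1195 [545.8  29.1  74. ] [546.2  28.6] [36.6 36.5] 77.6
3.2667 [-3.69173011e-02  3.49271072e-01  1.66078100e+00 -1.29918333e-04
  1.13155157e+00 -1.50854811e-01] [1.04839446 0.21963201 0.0483709 ]
```

View pics/w1.png

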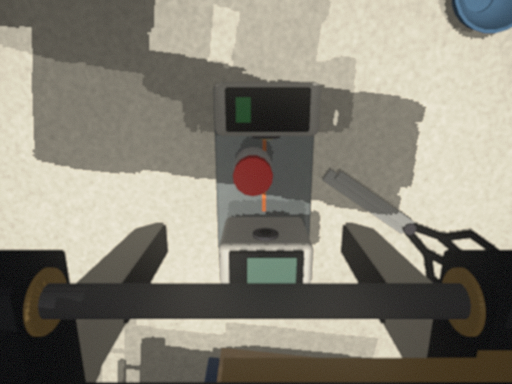

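The wrist view shows the red cap at (253,175), centred in x between the towers. The shears' tip at (330,175) is clear of the fingers. I'll grasp the jar and place it in the drawer.

```bash
python3 - <<'E'
from h import *
yaw=np.deg2rad(96.8)
move_gripper(72,20)
move_pose([546,28,130],[np.pi,0,yaw])
move_straight([546,28,42],100)
move_gripper(20,20); s=sense(); print('grip',s['opening'],s['grip_force'],s['t'])
assert s['opening']>34
move_straight([546,28,250],200); f0=sense()['ft_force']; print(sense()['opening'],f0)
move_pose([476,-327,260],[np.pi,0,0])
save('top','t1')
move_straight([476,-327,150],150)
for z in np.arange(140,120,-2.0):
    move_straight([476,-327,z],60 if z>130 else 20); f=sense()['ft_force']
    if f[2]-f0[2]>2.5: break
print('z',z,f)
move_gripper(68); dwell(.2)
move_straight([476,-327,250],150)
p,d,s=save('wrist','w2'); W=world('wrist',d,s);p=p.astype(int)
m=(p[...,0]>1.8*p[...,1])&(W[...,2]>140)&(W[...,2]<175)&(d>0);print(m.sum(),W[m].mean(0),s['t'],s['ft_force'])
E
```

```text
grip 41.8127344244561 20.000305697321892 6.1667
41.85017026260358 [ 0.15722156  0.06591669 -1.43679093]
z 124.0 [0.94749009 2.79662008 7.67319633]
1860 [ 477.60805258 -326.44696838  157.00236481] 13.8083 [-0.42685493  0.08111913 -0.24028772]
```

View pics/w2.png

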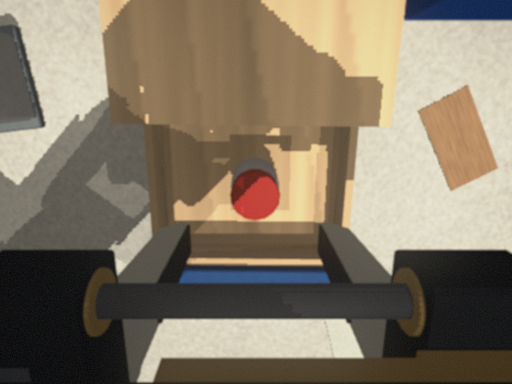

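The picture shows the jar upright in the drawer with its cap at (255,193), at a height of 157 mm as expected. Next is a close look at the blue cell.

```bash
python3 - <<'E'
from h import *
y=np.deg2rad(20)
print(solve_ik([568,248,230],[np.pi,0,y]))
move_pose([568,248,230],[np.pi,0,y])
p,d,s=save('wrist','w3'); W=world('wrist',d,s);X,Y,Z=W[...,0],W[...,1],W[...,2]
for n in ['cell_blue','cell_blue_mid']:
  print(n,[(np.round(r['at'],0).tolist(),round(r['score'],2)) for r in pinpoint('wrist',n)[:2]])
m=(abs(X-568)<32)&(abs(Y-248)<40)&(Z>73)&(Z<84)&(d>0)
q=W[m];r=cv2.minAreaRect(q[:,:2].astype(np.float32));print(len(q),q.mean(0),r,s['t'])
print('rot',s['qpos'])
E
```

```text
[ 3.36574228e-01  4.80204687e-01  1.46330942e+00 -4.44089210e-16
  1.19807855e+00  1.55830470e+00]
cell_blue []
cell_blue_mid []
1009 [567.4198249  250.51065508  76.69424572] ((567.2288818359375, 250.42669677734375), (30.499956130981445, 30.05121421813965), 20.480438232421875) 15.95
rot [ 3.35172847e-01  4.80139679e-01  1.46334220e+00 -1.52456262e-04
  1.19808595e+00  1.55813550e+00]
```

View pics/w3.png

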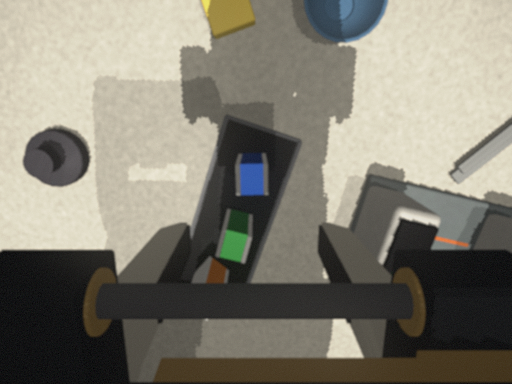

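The view shows the blue cell at (252,175) with its white plates left and right, facing the finger line. The fit gives a yaw of 20.5° and a centre of (567,250.4).

```bash
python3 - <<'E'
from h import *
c=[567.5,250.3]; o=[np.pi,0,np.deg2rad(20.5)]
move_gripper(60,20)
move_pose([*c,120],o)
move_straight([*c,43],100)
move_gripper(15,20); s=sense(); print('grip',s['opening'],s['grip_force'],s['ft_force'],s['t'])
assert 27<s['opening']<33
move_straight([*c,210],150)
B=[560,19.5]; o=[np.pi,0,np.deg2rad(96.8)]
move_pose([*B,180],o); s=sense(); print(s['opening'],s['ft_force'])
move_straight([*B,43+28],100); dwell(.3)
for cam,f in (('scene','s2'),('top','t2'),('wrist','w4')):
    save(cam,f)
    for n in ('cell_blue_mid','beam'): print(cam,n,[(np.round(r['at'],1).tolist(),round(r['score'],2)) for r in pinpoint(cam,n)[:2]])
s=sense();print(s['tool_pos'],s['t'],s['opening'],s['ft_force'])
a=cv2.imread('pics/s2.png')[140:260,170:350];b=cv2.imread('pics/t2.png')[170:250,215:335]
cv2.imwrite('pics/v.png',np.vstack([cv2.resize(a,(400,267)),cv2.resize(b,(400,267))]))
for cam,f in [('top','t2'),('scene','s2')]:
    z=np.load(f'pics/{f}.npz');W=world(cam,z['d']);X,Y,Z=np.moveaxis(W,-1,0)
    near=(abs(X-560)<70)&(abs(Y-20)<130)&(Z>92)&(Z<112)
    for m in (near&(Y>47),near&(Y<-8)):
        if m.sum()>9:
            r=cv2.minAreaRect(W[m][:,:2].astype(np.float32));print(cam,m.sum(),np.round(r[0],1),np.round(r[1],1),r[2])
E
```

```text
grip 29.890638776241683 19.997374713420868 [-0.19890095 -0.82274947  2.11964223] 18.525
30.206146537741436 [-0.07561004  0.37548301 -1.53145684]
scene cell_blue_mid [([561.8, 15.5, 72.2], 0.69), ([473.3, -327.0, 97.1], 0.15)]
scene beam [([561.4, 20.6, 73.1], 0.7), ([556.7, 13.1, 34.2], 0.47)]
top cell_blue_mid []
top beam []
wrist cell_blue_mid [([562.2, 22.5, 71.8], 0.98)]
wrist beam [([558.6, 23.3, 38.2], 0.31)]
[559.98921841  19.50235347  71.00248286] 23.3 29.902583185410457 [-0.84368645 -0.39709765 -1.92941367]
top 186 [551.9 103.7] [87.3 21.4] 4.4249138832092285
top 39 [559.4 -72.1] [63.8  6.9] 0.7241813540458679
scene 193 [552.   94.3] [86.4 26.1] 9.073725700378418
scene 503 [569.5 -56.4] [87.2 42.8] 6.318694114685059
```

View pics/v.png

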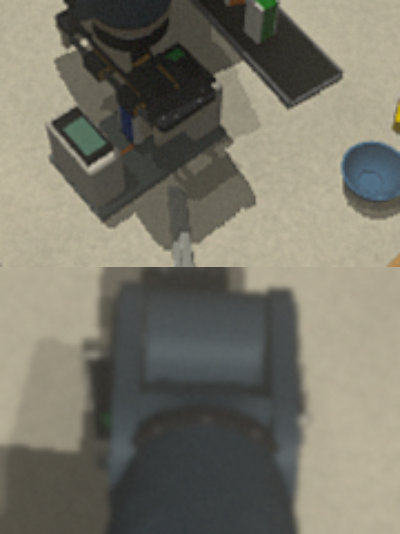

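View pics/w4.png

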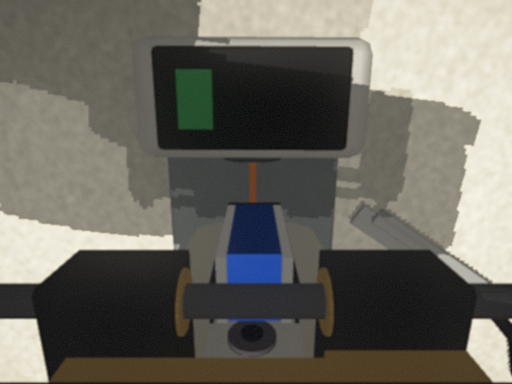

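The cell sits upright between the towers: in the wrist view its blue top is at columns 228–281, the beam stripe is at column 252, and the lamp tower spans about columns 137–370. I'll check the lateral and yaw errors numerically.

```bash
python3 - <<'E'
from h import *
z=np.load('pics/w4.npz');d=z['d'];p=z['p'].astype(int)
from scipy.spatial.transform import Rotation as Ro
W=world('wrist',d,dict(tool_pos=z['tp'],orientation=z['to']))
L=(W-z['tp'])@Ro.from_euler('xyz',z['to']).as_matrix()  # tool frame
def box(m,n):
    q=L[m][:,:2].astype(np.float32);r=cv2.minAreaRect(q);print(n,m.sum(),np.round(q.mean(0),1),np.round(r,1) if 0 else r, q[:,1].min(),q[:,1].max(),W[m][:,2].mean())
v,u=np.mgrid[:384,:512]
Z=W[...,2]
box((v<170)&(Z>90)&(Z<112)&(d>0),'tower+y')
b=(p[...,2]>1.6*p[...,0])&(p[...,2]>60)&(v>190)&(v<285)&(u>200)&(u<300)
box(b&(Z>95),'cell top'); 
s=(p[...,0]>1.5*p[...,2])&(v>160)&(v<205)&(u>230)&(u<275); box(s,'stripe')
bed=(Z>5)&(Z<20)&(v>165)&(v<230)&(d>0)
for r in (170,190,210): 
    k=np.where(bed[r])[0]; print(r,L[r,k,1].min(),L[r,k,1].max(), L[r,k,0].mean())
for r in range(165,200,10): 
    k=np.where(s[r])[0]; print(r,L[r,k].mean(0)) if len(k) else 0
t=(v<170)&(Z>90)&(Z<112)&(d>0)
for r in range(45,150,20): k=np.where(t[r])[0]; print('tw',r,L[r,k,1].min(),L[r,k,1].max(),L[r,k,0].mean())
print('x near face of tower', L[t][:,0].min())
E
```

```text
tower+y 27526 [73.4 -0.4] ((72.45758056640625, -0.49657440185546875), (44.589908599853516, 89.2386703491211), 0.3338897228240967) -45.16722 44.16341 99.46323473137043
cell top 2170 [10.9  0.6] ((36.905914306640625, 0.2487344741821289), (21.756227493286133, 71.23052215576172), 89.38089752197266) -10.371682 11.43769 105.25620589344558
stripe 283 [20.5 -0.7] ((27.298725128173828, -0.4805150032043457), (39.67683792114258, 4.479113578796387), 0.6092418432235718) -2.7449028 1.810055 13.412458653611571
170 -55.52634760409365 53.63627711646836 28.42667075212427
190 -55.66718146576446 53.984160534168595 15.090817071646962
210 -54.67167667114302 88.52344182651277 1.1150999771930152
165 [31.79053311 -0.43508671 58.28146786]
175 [25.1906227  -0.7589148  58.56275773]
185 [18.56031338 -0.76224224 58.48742328]
195 [11.913217   -0.7610496  58.11580903]
tw 45 -43.04596163108576 42.05585141257065 90.91361616421202
tw 65 -43.487515055337745 43.16579315964689 83.8571723379723
tw 85 -45.012961806703494 42.67063623585947 77.23823989087639
tw 105 -44.7650522742312 43.84517485151516 70.43846701336733
tw 125 -44.24279752550471 43.45969857330018 63.44061962359439
tw 145 -43.14220487197952 42.706819006164764 56.177556800721256
x near face of tower 50.04282906653908
```

```bash
python3 - <<'E'
from h import *
from scipy.spatial.transform import Rotation as Ro
z=np.load('pics/w4.npz');d=z['d']
W=world('wrist',d,dict(tool_pos=z['tp'],orientation=z['to']))
L=(W-z['tp'])@Ro.from_euler('xyz',z['to']).as_matrix()
for r in range(200,285,6): print(r,np.round(L[r,254],1),round(W[r,254,2],1),z['p'][r,254])
E
```

```text
200 [ 8.7  0.5 57.6] 13.4 [110  62  35]
206 [15.1  0.5 24.9] 46.1 [18 29 63]
212 [14.7  0.5 16. ] 55.0 [23 34 67]
218 [14.6  0.5  7.1] 63.9 [24 35 66]
224 [14.6  0.5 -1.4] 72.5 [16 30 62]
230 [14.5  0.5 -8.8] 79.9 [20 32 66]
236 [ 15.    0.5 -17. ] 88.0 [21 33 66]
242 [ 14.8   0.5 -22.8] 93.8 [21 32 67]
248 [ 14.3   0.5 -27.6] 98.6 [19 32 66]
254 [ 14.    0.5 -32.3] 103.3 [ 36  66 141]
260 [ 11.5   0.5 -32.6] 103.6 [ 38  79 167]
266 [  9.3   0.5 -33.3] 104.3 [ 41  79 169]
272 [  6.2   0.6 -32.5] 103.5 [ 38  75 167]
278 [  3.7   0.6 -32.7] 103.7 [ 38  76 169]
284 [ 31.2   0.5 -83.3] 154.3 [41 47 64]
```

The cell is upright and square to the light (within about 0.5°), and its height is right. It sits about 1 mm off laterally and 5 mm off along the beam. I'll make a small correction, check the scene, and hand the job in.

```bash
python3 - <<'E'
from h import *
move_straight([558.6,23.3,71],30); dwell(.8)
save('scene','s3')
for n in ('fastener_jar','cell_green','cell_amber'): print(n,[(np.round(r['at'],0).tolist(),round(r['score'],2)) for r in pinpoint('scene',n)[:2]])
s=sense();print(s['tool_pos'],s['opening'],s['grip_force'],s['ft_force'],s['t'],np.abs(s['dq']).max())
finish_job()
E
```

```text
fastener_jar [([473.0, -325.0, 99.0], 0.95)]
cell_green [([497.0, 242.0, 12.0], 0.57), ([718.0, 337.0, -2.0], 0.48)]
cell_amber [([496.0, 248.0, -1.0], 0.64), ([427.0, 249.0, 9.0], 0.58)]
[558.61365722  23.29077372  70.98466795] 29.692498121299266 19.996875822544098 [-0.58120952 -0.16140993 -1.201664  ] 24.5833 0.0011401861161764995
the job is handed in; nothing more can be done
```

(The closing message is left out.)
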